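# Put the two files away in the bench holder

### The job

Put both round files away, blade down, in the wooden bench holder: the orange-handled file in the compartment with the orange band and the blue-handled file in the one with the blue band, in either order, each standing right down on the compartment's floor. Leave the tape, the glue bottle and the mallet where they are.

Things in the scene. Friction and masses are not known exactly. Their poses are not given: they have to be found in the camera images.
- orange_file_tip (a point): Tip of the blade of the round file with the orange handle: centre of the blade's end face. z axis along the file, from the tip to the handle's top.
- orange_file_mid (a point): Centre of the loose orange-handled round file, on its axis, 105 mm from either end. Straight, 210 mm long: dark round steel blade, diameter 12, 110 mm long, then round orange handle, diameter 24, 100 mm long, ends slightly tapered. z axis from tip to handle top. 90 to 180 g, centre of mass about 80 mm from the tip. Starts leaning on the rest, tip down, 30 degrees from vertical, handle top towards the robot's right.
- orange_well (a point): Centre of the inner floor of the orange-banded compartment of the fixed wooden holder: an upright square well 32 by 32 mm inside, walls 6 mm, open at the top, flat floor; rim 93 mm above this point, its top 22 mm orange. z up, x and y along its sides; the other compartment is 110 mm away along y (orange at +y, blue at -y), a block 60 mm high between them.
- blue_file_tip (a point): Tip of the blade of the round file with the blue handle: centre of the blade's end face. z axis along the file, from the tip to the handle's top.
- blue_file_mid (a point): Centre of the loose blue-handled round file, on its axis, 105 mm from either end. Straight, 210 mm long: dark round steel blade, diameter 12, 110 mm long, then round blue handle, diameter 24, 100 mm long, ends slightly tapered. z axis from tip to handle top. 90 to 180 g, centre of mass about 80 mm from the tip. Starts leaning on the rest, tip down, 30 degrees from vertical, handle top towards the robot's right.
- blue_well (a point): Centre of the inner floor of the blue-banded compartment of the fixed wooden holder: an upright square well 32 by 32 mm inside, walls 6 mm, open at the top, flat floor; rim 93 mm above this point, its top 22 mm blue. z up, x and y along its sides; the other compartment is 110 mm away along y (orange at +y, blue at -y), a block 60 mm high between them.
- rest: Fixed wooden rest: base 200 x 210 x 12 mm and a board 190 mm wide, about 120 mm high, leaning 30 degrees, its top to its own -x (the robot's right, give or take 0.3 rad). The files lie on its upper +x face, 110 mm apart along y, on either side, blades between strips 10 mm high, tips on a ledge; handles are clear beyond its top edge. They slide out upward along their length (110 mm clears). Origin: centre of the underside; z up.
- tape_mid (a point): Bystander, loose: roll of yellow tape lying flat, 90 mm across, 24 mm high; point at its centre.
- glue_mid (a point): Bystander, loose: white glue bottle with red cap, standing, 56 mm across, 130 mm high; point at its centre.
- mallet_mid (a point): Bystander, loose: wooden mallet lying on the bench, handle diameter 26 mm, 270 mm long in all along its x axis, from 150 mm on the -x side of this point (handle end) to 120 mm on the +x side; head, at the +x end, 60 by 110 by 60 mm; point on the handle's axis, 30 mm above the bench.

How it is judged:
By the outcome, as a careful person would: the job done as asked, in the order asked, and still so for the second after the job is handed in, with the robot touching nothing.
It also fails if it takes over 58 s, if anything falls off the work surface, if the arm or the gripper's body presses on something with over 40 N, if the wrist force passes 120 N, or if a joint passes its speed limit or range.

### The arm

A 7-joint arm with a two-finger parallel gripper is mounted at the origin on the work surface. World frame = base frame: x ahead of the robot, y to its left, z up, the work surface at z = 0. Lengths are in mm, angles in rad, forces in N, time in s.
With the tool pointing down it reaches from about 425 to 1025 mm from the base axis. Payload 3.6 kg.
Tool frame: the origin (TCP) lies at the very end of the fingers, on their centre line; the grasp point (between the pads) lies 19 mm behind it; z points along the fingers, y is the direction in which the jaws open and shut (so a half turn about z gives the same grasp; the last joint's range is limited). The gripper opens to 85 mm and grips with 20 to 120 N. Pads are 22 mm wide; open, the fingers measure 114 mm over their backs; the gripper's body (76 mm by 85 mm) begins 54 mm behind the grasp point. The pads swing forward as they close: fully open they stand 13 mm farther back than shut.
Start: joints at [1.208, 0.591, 0.048, 1.609, -0.033, 0.943, -0.034], TCP at [193.242, -698.775, 231.302] pointing down, gripper open.
Joint ranges: [-2.69, 2.69], [-0.47, 2.24], [-1.27, 1.36], [0.19, 2.51], [-1.53, 4.68], [0.08, 2.07], [-3.09, 3.09]. Speed limits (rad/s): [2.57, 2.57, 3.14, 3.14, 3.14, 3.14, 3.14].

### API

Orientations are given as a unit quaternion [w, x, y, z].
In Python, from workcell import * gives the robot as it stands.
- The arm moves only by the tool arm_command, never from a script. Its argument "rows" is a list of rows, each a list of 7 numbers: the turn, a rotation vector about the tool's x, y, z in rad, then the shift along the tool's x, y, z in m, then the closure, from -1 (fully open) to 1 (shut). In form: [[wx, wy, wz, x, y, z, grip], ...]. A call has 1 to 5 rows; each row is the pose to reach, as a shift and turn from the pose measured when the call began, along the tool's axes at that moment; what a row does not reach only later rows make up. A row lasts 1/10 s, in which the tool goes at most 50 mm and 8.59 degrees, less where a joint would pass 70% of its speed; a pose out of reach is approached as far as the arm can. A call with a gripper value outside its range is refused whole. The fingers move at their own pace and stop on an object; "squeeze" is the grip in N (left out, the last holds). Time passes only in rows, so rows that repeat a pose let the fingers close. It gives the time, the measured TCP pose, the force and the opening at its end, in the units of the state.
- get_obs(): the state, without advancing time (a new reading comes with each control period).
- get_image(name): name is "scene" or "top"; returns a dict with "img" (420x560x3 uint8, blue, green, red), "K" (3x3 intrinsics, pixels), "origin" and "orientation" of the camera in the world. Camera axes: x right, y down, z forward; pixel columns grow to the right and rows downward; lengths in mm; the calibration is good to about 2 mm. A picture is of the moment at which its call begins. There is no depth.
- job_done(): hands the job in, once; it reports no verdict.
The state is a dict: "clock": time; "joint_positions": joint angles; "qd": joint speeds; "joint_efforts": joint torques, N m; "tool_pos": TCP position; "tool_rot": TCP orientation; "wrist_force": force on the tool from outside, world axes, zero at the start; "moment": the same for the moment, N m; "gripper_width": finger opening in mm.
Only numpy, scipy, OpenCV 4.12 (cv2) and the standard library are available. Lean on these libraries where they do the work, as an engineer would, in place of code of your own. Each camera call takes 0.05 s, during which the arm holds its last target.

## Working session

There is one attempt and no reset: what is moved stays moved. The work goes in short steps, Python scripts to look and compute and a tool call to move; the robot and the scene stay as the last step left them, time stands still between calls to the robot, and variables do not carry over. Pictures are saved under pics/ and viewed, and the job is handed in when it is done.

Besides the shell and the picture viewer there is one more tool, called after "Call:" as a command line: name --pt "numbers of a row" for each row, then --argument value for the rest. arm_command: Moves the arm, as the interface text tells. Its arguments: {"type":"object","properties":{"rows":{"type":"array"},"squeeze":{"type":"number"}},"required":["rows"]}

```bash
ls; mkdir -p pics; python3 - <<'E'
from workcell import *
import cv2,json
o=get_obs();print(o)
for n in("scene","top"):
    d=get_image(n);cv2.imwrite(f"pics/{n}0.png",d["img"]);print(n,d["K"],d["origin"],d["orientation"])
E
```

```text
pics
{'clock': 0.0, 'joint_positions': array([ 1.20750009,  0.59212161,  0.04828494,  1.60979071, -0.03331977,
        0.94269952, -0.03368191]), 'qd': array([ 1.38120236e-03, -4.13176767e-04,  3.13828802e-04,  1.06110603e-03,
       -1.56022843e-03,  1.15441184e-03,  4.86415412e-05]), 'joint_efforts': array([-4.09137801e-04, -5.48693669e+01,  1.54662274e+00, -1.98126286e+01,
        9.42144950e-03,  8.50740471e-03, -2.63681471e-05]), 'tool_pos': array([ 193.04450438, -697.98891676,  230.15058926]), 'tool_rot': array([-1.08926300e-03,  9.90907690e-01,  1.34538928e-01, -1.98767228e-04]), 'wrist_force': array([-0.71657757, -0.49363676, -0.39254391]), 'moment': array([ 0.025524  , -0.04788174,  0.02134349]), 'gripper_width': 85.50888616955554}
scene [[433.08374871   0.         284.40015487]
 [  0.         433.08374871 206.84910752]
 [  0.           0.           1.        ]] [1276.73700084  -26.63231844  879.35805206] [-0.26617284  0.66448637  0.65174015 -0.25068837]
top [[424.33163558   0.         278.53859089]
 [  0.         424.33163558 209.86357601]
 [  0.           0.           1.        ]] [ 325.47950244    5.63633591 1171.92196376] [ 0.04915005 -0.6958075   0.7132652  -0.06847594]
```

View pics/scene0.png

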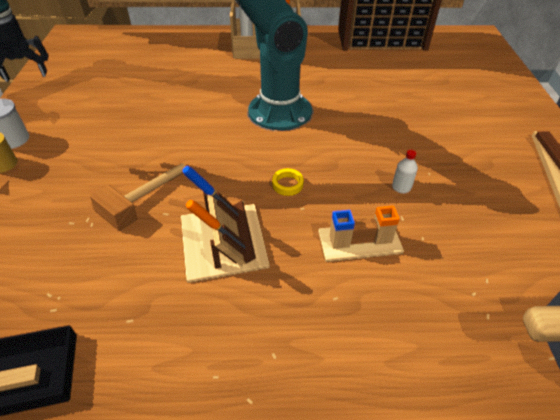

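View pics/top0.png

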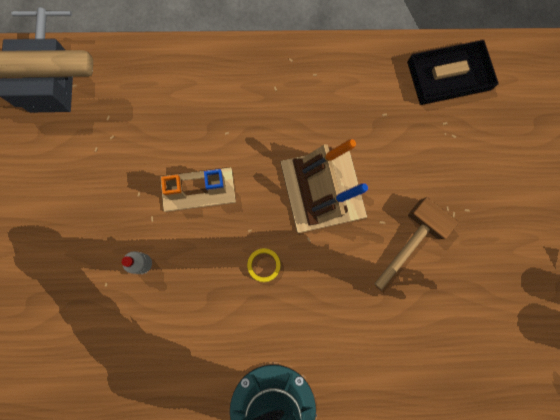

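```bash
python3 - <<'E'
import cv2
t=cv2.imread("pics/top0.png");s=cv2.imread("pics/scene0.png")
def c(im,x0,y0,x1,y1,k,n):
    cv2.imwrite(n,cv2.resize(im[y0:y1,x0:x1],None,fx=k,fy=k,interpolation=cv2.INTER_CUBIC))
c(t,270,130,380,240,5,"pics/t_rest.png")
c(t,150,155,250,220,7,"pics/t_hold.png")
c(s,170,155,280,285,4.5,"pics/s_rest.png")
c(s,310,195,410,270,7,"pics/s_hold.png")
E
```

```text
(no output)
```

View pics/t_rest.png

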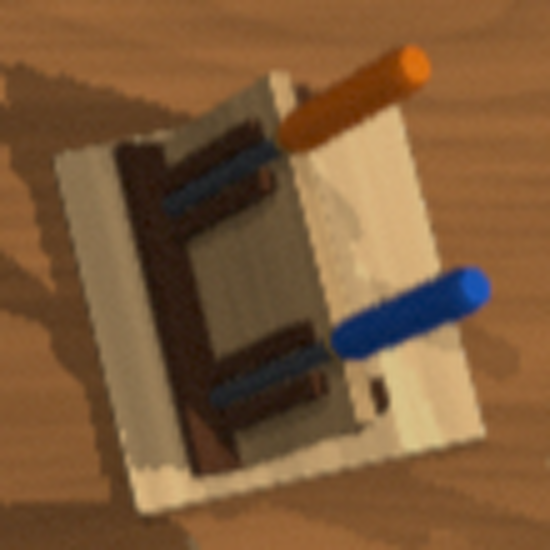

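View pics/t_hold.png

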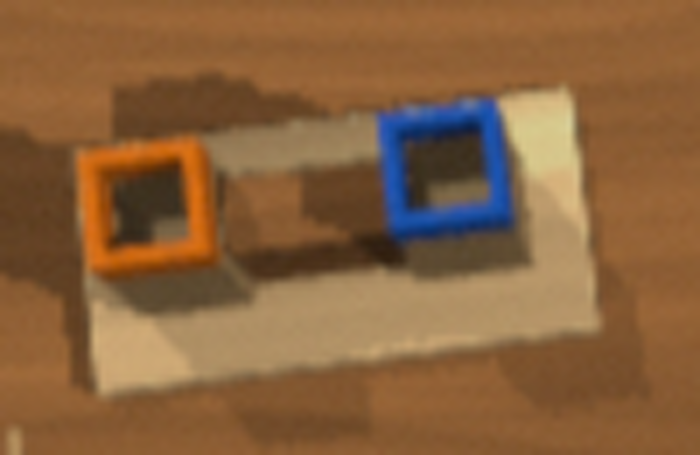

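View pics/s_rest.png

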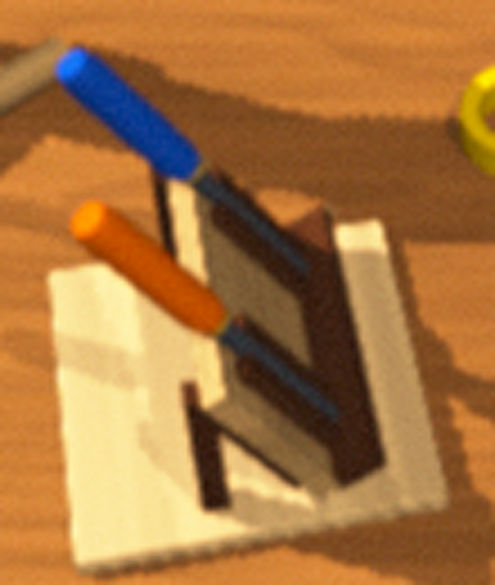

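View pics/s_hold.png

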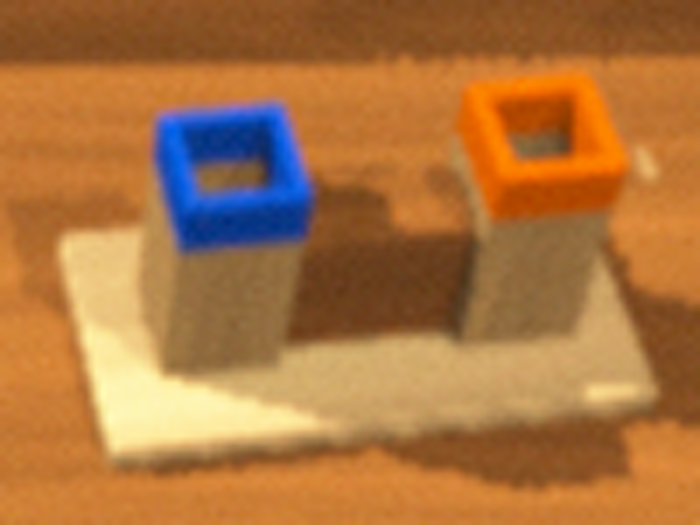

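```bash
cat > h.py <<'E'
import numpy as np,cv2
from scipy.spatial.transform import Rotation as R
from scipy.optimize import least_squares
CAM={"scene":(433.08374871,284.40015487,206.84910752,[1276.73700084,-26.63231844,879.35805206],[-0.26617284,0.66448637,0.65174015,-0.25068837]),
"top":(424.33163558,278.53859089,209.86357601,[325.47950244,5.63633591,1171.92196376],[0.04915005,-0.6958075,0.7132652,-0.06847594])}
def rot(q): return R.from_quat([q[1],q[2],q[3],q[0]])
def proj(n,P):
    f,cx,cy,o,q=CAM[n]; p=rot(q).inv().apply(np.atleast_2d(P)-o); return p[:,:2]/p[:,2:]*f+[cx,cy]
def crop(pts,x0,y0,k): return (np.array(pts,float)+.5)/k-.5+[x0,y0]
E
cat > fit.py <<'E'
from h import *
# holder
oT=crop([(78,150),(205,138),(215,265),(95,275)],150,155,7)
bT=crop([(378,115),(495,100),(513,225),(395,240)],150,155,7)
# order: (+x,+y),(+x,-y),(-x,-y),(-x,+y)
oS=crop([(625,160),(490,190),(462,85),(592,73)],310,195,7)
bS=crop([(312,183),(180,216),(157,115),(283,102)],310,195,7)
sq=np.array([(22,22,0),(22,-22,0),(-22,-22,0),(-22,22,0)],float)
def wells(p):
    x,y,z,a=p[:4]; r=R.from_euler('z',a)
    return [r.apply(sq+[0,s*55,0])+[x,y,z] for s in(1,-1)]
def res(p):
    o,b=wells(p);dS=p[4:6]
    return np.concatenate([proj("top",o)-oT,proj("top",b)-bT,proj("scene",o)-oS,proj("scene",b)-bS]).ravel()
s=least_squares(res,[450,150,105,0,0,0],loss='soft_l1');print("holder",s.x[:4].round(3));print(s.fun.reshape(-1,2).round(1).tolist())
for w in wells(s.x): print(w.mean(0).round(1))
oT=crop([(172,208),(288,140),(413,65)],270,130,5);bT=crop([(218,396),(340,345),(473,287)],270,130,5)
oS=crop([(335,413),(220,325),(88,219)],170,155,4.5);bS=crop([(305,265),(195,175),(73,66)],170,155,4.5)
def files(p):
    x,y,z,a,t=p; out=[];r=R.from_euler('z',a)
    for s_ in(1,-1):
        d=np.array([-np.sin(t),0,np.cos(t)]);out.append(r.apply(np.array([d*k for k in(0,110,210)])+[0,s_*55,0])+[x,y,z])
    return out
def res2(p):
    A,B=files(p) # A at +y of rest
    # blue/orange assignment
    o,b=(A,B)
    return np.concatenate([proj("top",o)-oT,proj("top",b)-bT,proj("scene",o)-oS,proj("scene",b)-bS,[[10*(p[4]-np.pi/6)*5,0]]]).ravel()
for a0 in(1.57,):
    q=least_squares(res2,[500,-50,25,a0,.52],loss='soft_l1');print("files",q.cost,q.x.round(3));print(q.fun.reshape(-1,2).round(1).tolist())
for w in files(q.x): print(w.round(1).tolist())
np.save("fit.npy",np.concatenate([s.x[:4],q.x]))
# overlay
for n in("top","scene"):
    im=cv2.imread(f"pics/{n}0.png");k=5
    x0,y0,x1,y1=(150,130,380,240) if n=="top" else (170,160,410,285)
    k=3.4
    c=cv2.resize(im[y0:y1,x0:x1],None,fx=k,fy=k,interpolation=cv2.INTER_CUBIC)
    f=lambda P:(((proj(n,P)-[x0,y0]+.5)*k-.5)*8).astype(np.int32)
    for w in wells(s.x): cv2.polylines(c,[f(w)],True,(0,255,0),1,cv2.LINE_AA,3)
    for w in files(q.x):
        cv2.polylines(c,[f(w)],False,(0,255,0),1,cv2.LINE_AA,3)
        for p in f(w): cv2.circle(c,tuple(int(v) for v in p),16,(255,255,255),1,cv2.LINE_AA,3)
    cv2.imwrite(f"pics/ov_{n}.png",c)
E
python3 fit.py
```

```text
holder [584.063 195.2   103.188 -12.456]
[[0.1, 0.9], [-0.9, 0.5], [-0.6, -1.1], [-0.7, -0.3], [-0.0, 0.5], [0.3, 0.5], [-0.3, -0.9], [-0.6, -0.8], [-0.6, 1.0], [0.9, -1.6], [-0.1, 0.0], [-1.4, 0.2], [-0.6, 2.0], [0.1, -1.0], [-0.4, -0.2], [-0.8, 0.0]]
[578.  249.9 103.2]
[590.1 140.5 103.2]
files 442.73695795272283 [ 549.031 -125.723 -118.721    1.306    0.582]
[[0.5, 52.9], [0.6, 67.2], [0.1, 83.0], [-0.7, -18.7], [-1.6, -10.3], [-3.5, -0.6], [-0.1, -2.5], [2.8, -7.6], [9.5, -8.7], [-5.5, 61.2], [-5.8, 56.4], [-3.5, 55.8], [2.9, 0.0]]
[[495.9, -111.3, -118.7], [480.1, -169.7, -26.8], [465.8, -222.7, 56.8]]
[[602.1, -140.1, -118.7], [586.3, -198.4, -26.8], [571.9, -251.5, 56.8]]
```

```bash
sed -i 's/o,b=(A,B)/b,o=(A,B)/' fit.py; python3 fit.py
```

```text
holder [584.063 195.2   103.188 -12.456]
[[0.1, 0.9], [-0.9, 0.5], [-0.6, -1.1], [-0.7, -0.3], [-0.0, 0.5], [0.3, 0.5], [-0.3, -0.9], [-0.6, -0.8], [-0.6, 1.0], [0.9, -1.6], [-0.1, 0.0], [-1.4, 0.2], [-0.6, 2.0], [0.1, -1.0], [-0.4, -0.2], [-0.8, 0.0]]
[578.  249.9 103.2]
[590.1 140.5 103.2]
files 4.353529524027156 [ 5.69604e+02 -1.09499e+02  3.01380e+01  1.27434e+02  5.27000e-01]
[[-1.2, 0.3], [-0.4, -0.1], [0.1, -0.1], [-1.0, 0.8], [-0.2, -0.0], [0.0, -0.2], [-0.3, 1.1], [-1.1, -0.8], [0.4, 0.1], [-0.3, 1.4], [-0.9, -1.0], [-0.1, -0.2], [0.2, 0.0]]
[[515.7, -120.4, 30.1], [526.7, -174.7, 125.2], [536.7, -224.0, 211.6]]
[[623.5, -98.6, 30.1], [634.5, -152.8, 125.2], [644.5, -202.1, 211.6]]
```

View pics/ov_top.png

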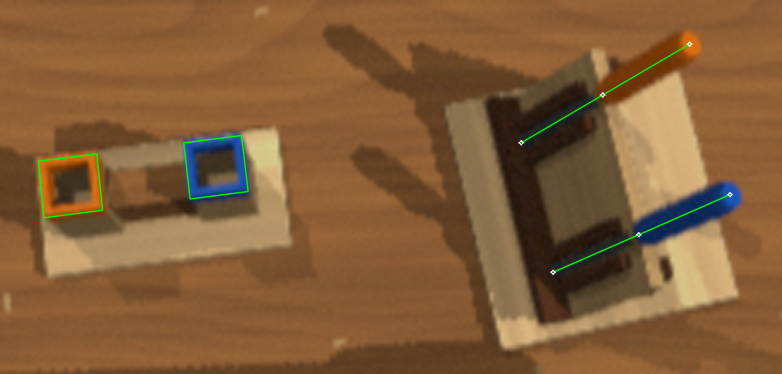

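View pics/ov_scene.png

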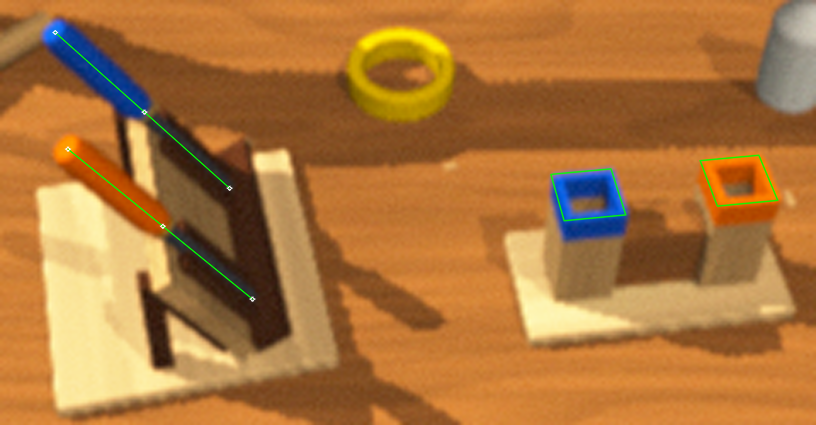

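```bash
cat > g.py <<'E'
from h import *
from workcell import *
F=np.load("fit.npy"); A=F[7]; T=F[8]
rz=R.from_euler('z',A); d=rz.apply([-np.sin(np.pi/6),0,np.cos(np.pi/6)])
ry=rz.apply([0,1,0])
TIP={"blue":np.array([515.7,-120.4,30.1]),"orange":np.array([623.5,-98.6,30.1])}
WELL={"orange":np.array([578.0,249.9,10.5]),"blue":np.array([590.1,140.5,10.5])}
def frame(y,z):
    y=np.array(y,float);y/=np.linalg.norm(y);z=np.array(z)/np.linalg.norm(z);x=np.cross(y,z);return R.from_matrix(np.c_[x,y,z])
RREST=frame(-ry,-d)
yaw=lambda a:frame([np.cos(a),np.sin(a),0],[0,0,-1])
def to(p,Rt):
    o=get_obs();Rc=rot(o["tool_rot"]);rv=(Rc.inv()*Rt).as_rotvec();t=Rc.inv().apply(np.array(p)-o["tool_pos"])/1000
    print("rotvec",rv.round(3).tolist(),"deg",np.degrees(np.linalg.norm(rv)).round(1),"shift",t.round(4).tolist(),"mm",(1000*np.linalg.norm(t)).round(1))
    print("t",round(o["clock"],2),"pos",o["tool_pos"].round(1),"z",Rc.apply([0,0,1]).round(3),"y",Rc.apply([0,1,0]).round(3),"w",round(o["gripper_width"],1),"F",o["wrist_force"].round(1),"q",o["joint_positions"].round(2))
def snap(n,name,box=None,k=1):
    im=get_image(n)["img"]
    if box is not None: x0,y0,x1,y1=box; im=cv2.resize(im[y0:y1,x0:x1],None,fx=k,fy=k,interpolation=cv2.INTER_CUBIC)
    cv2.imwrite("pics/"+name,im)
E
python3 - <<'E'
from g import *
print(d,ry)
to(TIP["orange"]+285*d,RREST)
E
```

```text
[ 0.09917957 -0.4900647   0.8660254 ] [-0.98012941 -0.19835913  0.        ]
rotvec [0.39, 0.419, -1.464] deg 90.1 shift [0.5647, -0.321, -0.0461] mm 651.2
t 0.1 pos [ 193.  -698.1  230.3] z [-0.001  0.002 -1.   ] y [ 0.267 -0.964 -0.002] w 85.6 F [-0.6 -0.5  0.1] q [ 1.21  0.59  0.05  1.61 -0.03  0.94 -0.03]
```

Call:
arm_command --pt "0.05 0.05 -0.14 0.045 -0.025 -0.01 -1" --pt "0.08 0.09 -0.29 0.09 -0.05 -0.02 -1" --pt "0.12 0.13 -0.43 0.135 -0.077 -0.03 -1" --pt "0.15 0.17 -0.57 0.18 -0.102 -0.04 -1" --pt "0.19 0.21 -0.71 0.225 -0.128 -0.045 -1"

```text
clock: 0.6
tool_pos: [367.2, -522.9, 274.7]
tool_rot: [-0.105, 0.875, 0.464, 0.088]
wrist_force: [-0.8, -0.7, -0.1]
gripper_width: 85.4
```

```bash
python3 - <<'E'
from g import *
to(TIP["orange"]+285*d,RREST)
E
```

```text
rotvec [0.208, 0.214, -0.762] deg 46.9 shift [0.3842, 0.0799, 0.0895] mm 402.5
t 0.6 pos [ 367.2 -522.9  274.7] z [ 0.057  0.265 -0.963] y [ 0.83  -0.548 -0.102] w 85.4 F [-0.8 -0.7 -0.1] q [ 1.14  0.54 -0.25  1.63 -0.09  1.17  0.37]
```

Call:
arm_command --pt "0.04 0.04 -0.14 0.045 0.01 0.005 -1" --pt "0.08 0.08 -0.29 0.09 0.02 0.01 -1" --pt "0.12 0.12 -0.43 0.14 0.03 0.02 -1" --pt "0.15 0.16 -0.57 0.185 0.04 0.03 -1" --pt "0.19 0.2 -0.7 0.23 0.05 0.04 -1"

```text
clock: 1.1
tool_pos: [539.2, -356.1, 288.8]
tool_rot: [-0.194, 0.638, 0.728, 0.16]
wrist_force: [0.5, 0.5, -0.6]
gripper_width: 85.2
```

```bash
python3 - <<'E'
from g import *
to(TIP["orange"]+285*d,RREST)
E
```

```text
rotvec [0.02, 0.015, -0.064] deg 3.9 shift [0.084, 0.1275, 0.0582] mm 163.4
t 1.1 pos [ 539.2 -356.1  288.8] z [-0.078  0.48  -0.874] y [ 0.991  0.134 -0.015] w 85.2 F [ 0.5  0.5 -0.6] q [ 0.97  0.66 -0.5   1.49 -0.09  1.38  0.68]
```

Call:
arm_command --pt "0.02 0.015 -0.064 0.02 0.035 0.016 -1" --pt "0.02 0.015 -0.064 0.04 0.07 0.03 -1" --pt "0.02 0.015 -0.064 0.065 0.1 0.045 -1" --pt "0.02 0.015 -0.064 0.084 0.1275 0.058 -1" --pt "0.02 0.015 -0.064 0.084 0.1275 0.058 -1"

```text
clock: 1.6
tool_pos: [654.5, -230.0, 277.2]
tool_rot: [-0.202, 0.607, 0.75, 0.165]
wrist_force: [-0.0, 2.0, -0.2]
gripper_width: 85.2
```

```bash
python3 - <<'E'
from g import *
to(TIP["orange"]+285*d,RREST)
to(TIP["orange"]+153*d,RREST)
snap("scene","s1.png");snap("top","t1.png",(250,80,420,240),3.4)
E
```

```text
rotvec [-0.003, -0.005, 0.01] deg 0.7 shift [-0.0066, -0.0044, -0.0035] mm 8.7
t 1.6 pos [ 654.5 -230.   277.2] z [-0.103  0.494 -0.863] y [0.978 0.208 0.003] w 85.2 F [-0.   2.  -0.2] q [ 0.76  0.72 -0.54  1.43 -0.12  1.33  0.54]
rotvec [-0.003, -0.005, 0.01] deg 0.7 shift [-0.0073, -0.0041, 0.1285] mm 128.7
t 1.6 pos [ 654.5 -230.   277.2] z [-0.103  0.494 -0.863] y [0.978 0.208 0.003] w 85.2 F [-0.   2.  -0.2] q [ 0.76  0.72 -0.54  1.43 -0.12  1.33  0.54]
```

View pics/s1.png

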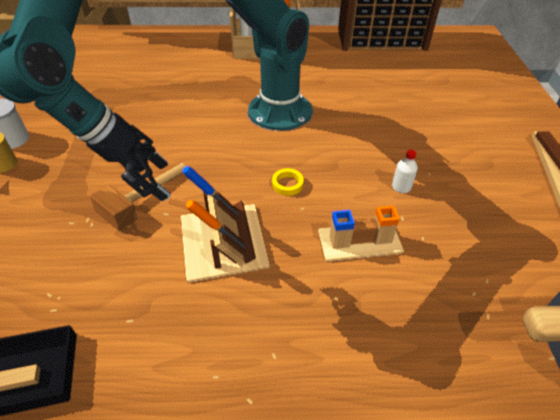

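View pics/t1.png

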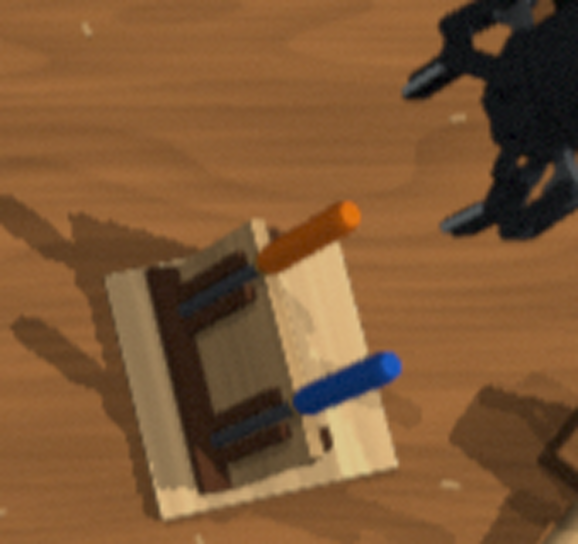

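```bash
python3 - <<'E'
from g import *
o=get_obs();Rc=rot(o["tool_rot"])
for y in(-42,0,42):
    P=o["tool_pos"]+Rc.apply([0,y,-13]); print(proj("top",P),(proj("top",P)-[250,80])*3.4,proj("scene",P))
E
```

```text
[[382.65517267 145.14578432]] [[451.02758709 221.49566668]] [[161.41067984 166.24924594]]
[[377.57255602 127.25386194]] [[433.74669048 160.66313059]] [[162.22397954 180.23879336]]
[[372.56154514 109.61400753]] [[416.70925349 100.6876256 ]] [[163.09196271 195.16894975]]
```

Call:
arm_command --pt "-0.003 -0.005 0.01 -0.007 -0.004 0.01 -1" --pt "-0.003 -0.005 0.01 -0.007 -0.004 0.035 -1" --pt "-0.003 -0.005 0.01 -0.007 -0.004 0.06 -1" --pt "-0.003 -0.005 0.01 -0.007 -0.004 0.075 -1" --pt "-0.003 -0.005 0.01 -0.007 -0.004 0.075 -1"

```text
clock: 2.2
tool_pos: [638.8, -207.0, 205.3]
tool_rot: [-0.202, 0.615, 0.745, 0.161]
wrist_force: [0.1, 0.2, -0.7]
gripper_width: 85.5
```

```bash
python3 - <<'E'
from g import *
to(TIP["orange"]+153*d,RREST)
snap("scene","s2.png",(120,120,280,260),4);snap("top","t2.png",(250,80,420,240),3.4)
E
```

```text
rotvec [-0.004, 0.002, -0.011] deg 0.7 shift [0.0072, 0.0067, 0.0533] mm 54.2
t 2.2 pos [ 638.8 -207.   205.3] z [-0.103  0.487 -0.867] y [ 0.982  0.191 -0.009] w 85.5 F [ 0.1  0.2 -0.7] q [ 0.75  0.75 -0.53  1.55 -0.11  1.18  0.54]
```

View pics/s2.png

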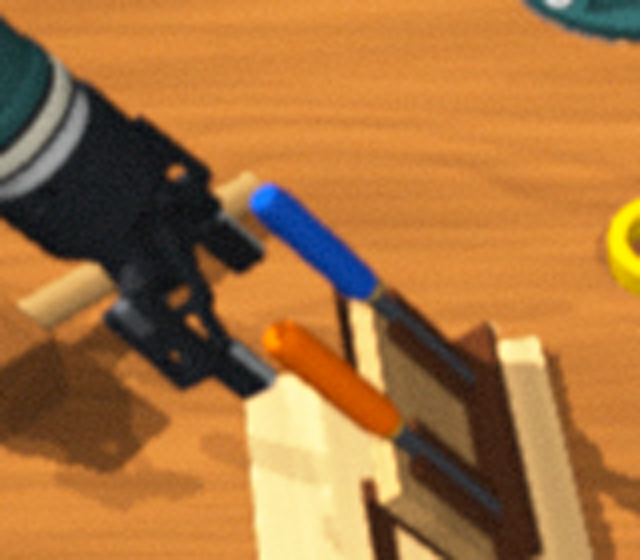

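View pics/t2.png

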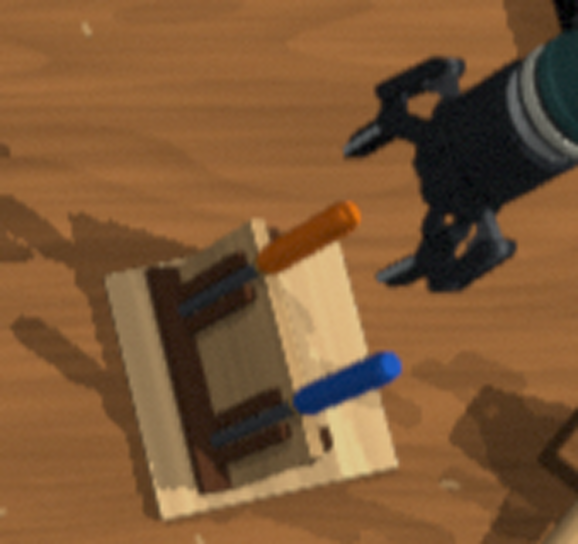

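Call:
arm_command --pt "-0.004 0.002 -0.01 0.006 0.006 0.01 -1" --pt "-0.004 0.002 -0.01 0.006 0.006 0.01 -1" --pt "-0.004 0.002 -0.01 0.006 0.006 0.01 -1"

```text
clock: 2.6
tool_pos: [645.7, -196.9, 202.7]
tool_rot: [-0.197, 0.612, 0.748, 0.165]
wrist_force: [-0.3, -0.3, 0.4]
gripper_width: 85.8
```

```bash
python3 - <<'E'
from g import *
to(TIP["orange"]+153*d,RREST)
snap("scene","s3.png",(120,120,280,260),4)
to(TIP["orange"]+153*d,RREST)
E
```

```text
rotvec [0.005, 0.004, 0.001] deg 0.4 shift [0.0011, -0.0025, 0.0468] mm 46.9
t 2.6 pos [ 645.7 -196.9  202.7] z [-0.093  0.488 -0.868] y [0.98  0.197 0.005] w 85.8 F [-0.3 -0.3  0.4] q [ 0.74  0.76 -0.54  1.55 -0.11  1.16  0.54]
rotvec [0.005, 0.004, 0.001] deg 0.4 shift [0.0015, -0.0023, 0.0469] mm 47.0
t 2.65 pos [ 645.6 -197.3  202.6] z [-0.093  0.488 -0.868] y [0.98  0.196 0.005] w 85.1 F [-0.8  0.   0.5] q [ 0.74  0.76 -0.54  1.55 -0.11  1.16  0.54]
```

View pics/s3.png

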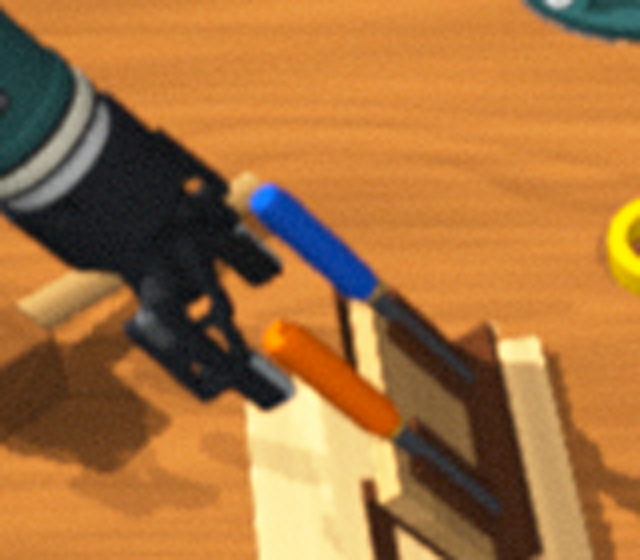

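Call:
arm_command --pt "0.005 0.004 0 0.0015 -0.002 0.015 -1" --pt "0.005 0.004 0 0.0015 -0.002 0.03 -1" --pt "0.005 0.004 0 0.0015 -0.002 0.042 -1" --pt "0.005 0.004 0 0.0015 -0.002 0.047 -1" --pt "0.005 0.004 0 0.0015 -0.002 0.047 -1"

```text
clock: 3.15
tool_pos: [638.1, -172.4, 161.3]
tool_rot: [-0.202, 0.611, 0.748, 0.164]
wrist_force: [-0.3, 0.3, -0.2]
gripper_width: 85.4
```

```bash
python3 - <<'E'
from g import *
snap("scene","s4.png",(120,120,280,260),4);snap("top","t4.png",(250,80,420,240),3.4)
to(TIP["orange"]+153*d,RREST)
E
```

```text
rotvec [0.001, 0.0, 0.001] deg 0.1 shift [0.0001, -0.0006, -0.0001] mm 0.6
t 3.25 pos [ 639.2 -173.5  162.5] z [-0.099  0.49  -0.866] y [0.98  0.199 0.001] w 85.4 F [-0.1 -0.9  0.2] q [ 0.72  0.79 -0.54  1.61 -0.11  1.07  0.54]
```

View pics/s4.png

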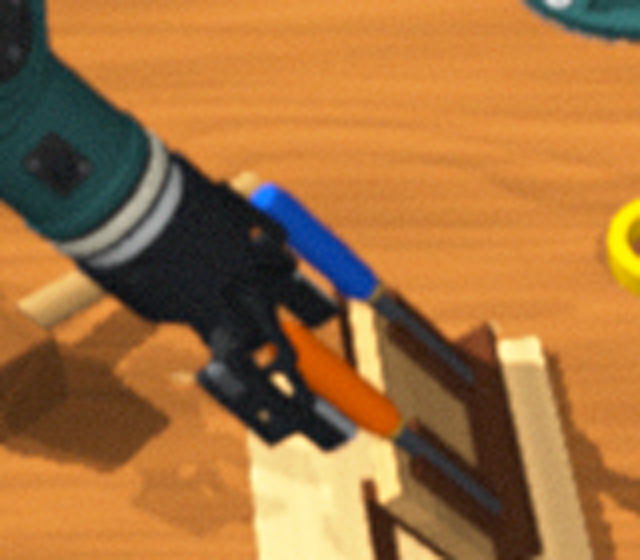

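View pics/t4.png

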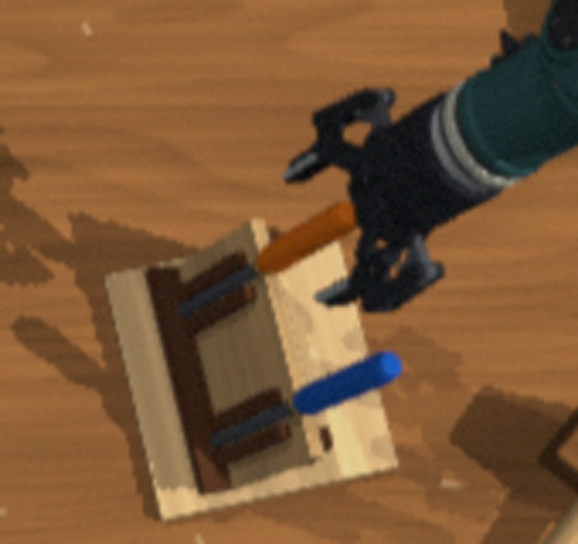

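Call:
arm_command --pt "0 0 0 0 0 0 1" --pt "0 0 0 0 0 0 1" --pt "0 0 0 0 0 0 1" --pt "0 0 0 0 0 0 1" --pt "0 0 0 0 0 0 1" --squeeze 60

```text
clock: 3.75
tool_pos: [639.4, -173.8, 162.8]
tool_rot: [-0.2, 0.611, 0.748, 0.164]
wrist_force: [0.6, -0.2, 1.1]
gripper_width: 22.9
```

Call:
arm_command --pt "0 0 0 0 0 0 1" --pt "0 0 0 0 0 0 1" --pt "0 0 0 0 0 0 1" --pt "0 0 0 0 0 0 1"

```text
clock: 4.15
tool_pos: [639.4, -173.8, 162.8]
tool_rot: [-0.2, 0.611, 0.748, 0.164]
wrist_force: [-0.3, 0.2, 0.3]
gripper_width: 22.6
```

```bash
python3 - <<'E'
from g import *
snap("scene","s5.png",(120,120,280,260),4);snap("top","t5.png",(250,80,420,240),3.4)
to(TIP["orange"]+153*d,RREST)
E
```

```text
rotvec [0.001, 0.0, 0.001] deg 0.1 shift [0.0002, -0.0006, 0.0004] mm 0.8
t 4.25 pos [ 639.4 -173.8  162.8] z [-0.098  0.49  -0.866] y [0.98  0.199 0.001] w 22.6 F [0.2 0.8 1. ] q [ 0.72  0.79 -0.53  1.61 -0.11  1.07  0.54]
```

View pics/s5.png

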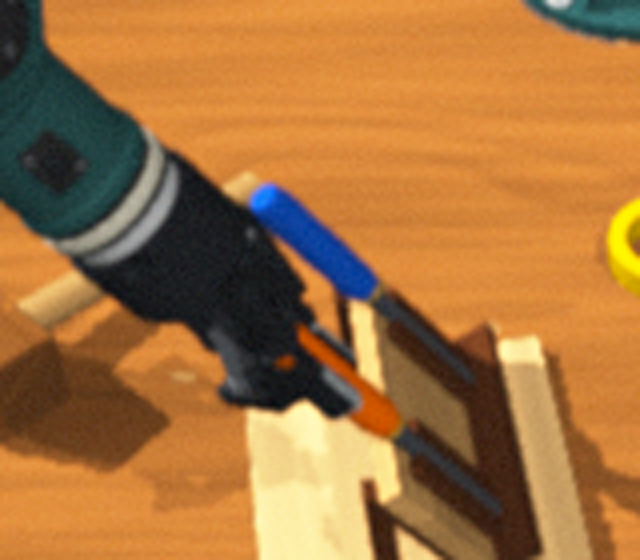

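View pics/t5.png

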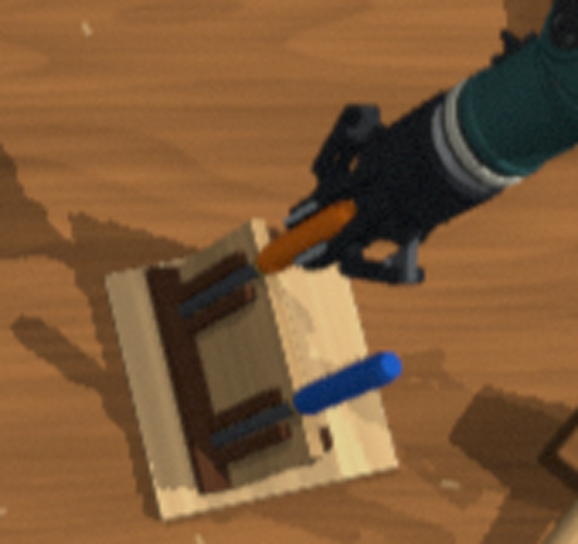

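Grasped (width 22.6). Slide out along the axis, slowly.

Call:
arm_command --pt "0 0 0 0 0 -0.01 1" --pt "0 0 0 0 0 -0.025 1" --pt "0 0 0 0 0 -0.045 1" --pt "0 0 0 0 0 -0.065 1" --pt "0 0 0 0 0 -0.085 1"

```text
clock: 4.75
tool_pos: [648.1, -216.5, 238.3]
tool_rot: [-0.199, 0.612, 0.748, 0.164]
wrist_force: [0.2, 1.3, -0.8]
gripper_width: 22.7
```

Call:
arm_command --pt "0 0 0 0 0 -0.02 1" --pt "0 0 0 0 0 -0.035 1" --pt "0 0 0 0 0 -0.045 1" --pt "0 0 0 0 0 -0.05 1" --pt "0 0 0 0 0 -0.05 1"

```text
clock: 5.25
tool_pos: [653.1, -241.6, 282.2]
tool_rot: [-0.199, 0.612, 0.748, 0.164]
wrist_force: [0.0, 0.9, -1.0]
gripper_width: 22.3
```

```bash
python3 - <<'E'
from g import *
snap("scene","s6.png",(120,90,280,260),3.5)
to(TIP["orange"]+153*d,RREST)
to([640,-220,330],yaw(0.2))
E
```

```text
rotvec [0.002, 0.001, 0.001] deg 0.1 shift [0.0003, -0.0007, 0.1374] mm 137.4
t 5.3 pos [ 652.7 -241.   281.5] z [-0.097  0.49  -0.867] y [0.98  0.198 0.002] w 22.6 F [-0.5 -0.3 -1.3] q [ 0.77  0.72 -0.53  1.42 -0.12  1.34  0.54]
rotvec [0.002, -0.523, -0.0] deg 29.9 shift [0.0442, -0.0083, -0.0305] mm 54.4
t 5.3 pos [ 652.7 -241.   281.5] z [-0.097  0.49  -0.867] y [0.98  0.198 0.002] w 22.6 F [-0.5 -0.3 -1.3] q [ 0.77  0.72 -0.53  1.42 -0.12  1.34  0.54]
```

View pics/s6.png

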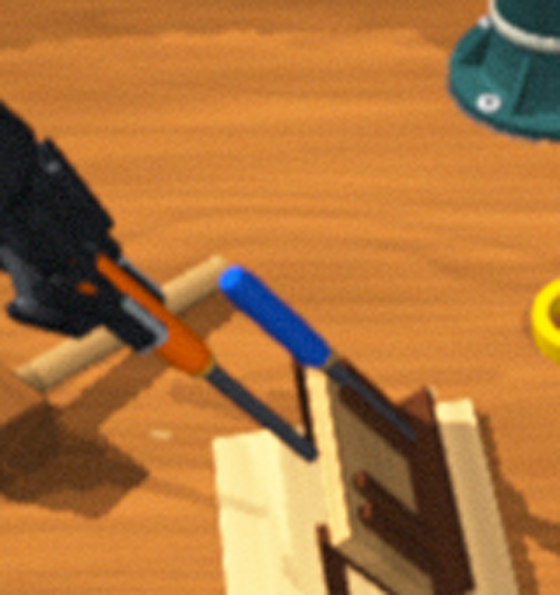

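Call:
arm_command --pt "0 -0.1 0 0.005 0 -0.015 1" --pt "0 -0.22 0 0.012 -0.003 -0.03 1" --pt "0 -0.35 0 0.03 -0.006 -0.03 1" --pt "0 -0.46 0 0.04 -0.008 -0.03 1" --pt "0.002 -0.523 0 0.044 -0.008 -0.03 1"

```text
clock: 5.8
tool_pos: [639.9, -214.7, 330.7]
tool_rot: [0.001, 0.631, 0.776, -0.0]
wrist_force: [0.5, 0.3, -1.0]
gripper_width: 22.5
```

```bash
python3 - <<'E'
from g import *
to(WELL["orange"]+[0,0,153+120],yaw(0.2))
E
```

```text
rotvec [0.001, 0.002, 0.006] deg 0.4 shift [0.4675, 0.0344, 0.0465] mm 471.1
t 5.8 pos [ 639.9 -214.7  330.7] z [ 0.001 -0.001 -1.   ] y [0.979 0.204 0.001] w 22.5 F [ 0.5  0.3 -1. ] q [ 0.54  0.46 -0.41  1.61  0.2   1.1   0.28]
```

Call:
arm_command --pt "0 0 0.006 0.03 0 0 1" --pt "0 0 0.006 0.075 0 0 1" --pt "0 0 0.006 0.12 0.01 0 1" --pt "0 0 0.006 0.165 0.01 0 1" --pt "0 0 0.006 0.21 0.015 0 1"

```text
clock: 6.3
tool_pos: [609.6, -3.7, 329.4]
tool_rot: [-0.0, 0.633, 0.774, -0.001]
wrist_force: [0.7, -0.2, -1.7]
gripper_width: 22.9
```

Call:
arm_command --pt "0 0 0 0.045 0 0 1" --pt "0 0 0 0.09 0 0 1" --pt "0 0 0 0.135 0.01 0 1" --pt "0 0 0 0.18 0.01 0 1" --pt "0 0 0 0.21 0.015 0 1"

```text
clock: 6.8
tool_pos: [579.2, 209.8, 328.6]
tool_rot: [-0.002, 0.631, 0.776, -0.001]
wrist_force: [0.7, 0.3, -1.2]
gripper_width: 22.7
```

```bash
python3 - <<'E'
from g import *
to(WELL["orange"]+[0,0,153+120],yaw(0.2))
E
```

```text
rotvec [-0.005, -0.002, 0.006] deg 0.5 shift [0.0394, 0.0072, 0.0452] mm 60.4
t 6.8 pos [579.2 209.8 328.6] z [-0.005  0.001 -1.   ] y [ 0.979  0.205 -0.005] w 22.7 F [ 0.7  0.3 -1.2] q [-0.04  0.4  -0.52  1.74  0.22  1.06 -0.43]
```

Call:
arm_command --pt "-0.005 0 0.006 0.02 0.005 0.01 1" --pt "-0.005 0 0.006 0.039 0.007 0.02 1" --pt "-0.005 0 0.006 0.039 0.007 0.03 1" --pt "-0.005 0 0.006 0.039 0.007 0.04 1" --pt "-0.005 0 0.006 0.039 0.007 0.04 1"

```text
clock: 7.3
tool_pos: [577.0, 246.6, 286.2]
tool_rot: [-0.001, 0.634, 0.774, -0.002]
wrist_force: [0.3, -0.2, -1.4]
gripper_width: 22.4
```

```bash
python3 - <<'E'
from g import *
snap("scene","s7.png",(310,80,450,280),3);snap("top","t7.png",(130,120,260,230),5)
to(WELL["orange"]+[0,0,153+120],yaw(0.2))
o=get_obs();tip=o["tool_pos"]+rot(o["tool_rot"]).apply([0,0,153]);print(tip)
for n,b,k in(("scene",(310,80),3),("top",(130,120),5)): print((proj(n,tip)-b)*k)
E
```

```text
rotvec [-0.001, -0.0, -0.002] deg 0.1 shift [0.0025, 0.0003, 0.0046] mm 5.3
t 7.4 pos [578.2 247.4 288.1] z [-0.001  0.    -1.   ] y [ 0.981  0.196 -0.001] w 22.7 F [-0.2  0.1 -1.1] q [-0.11  0.45 -0.51  1.76  0.26  0.99 -0.52]
[578.06931677 247.4222384  135.11791312]
[[234.63297945 370.61848095]]
[[191.55587489 305.91625153]]
```

View pics/s7.png

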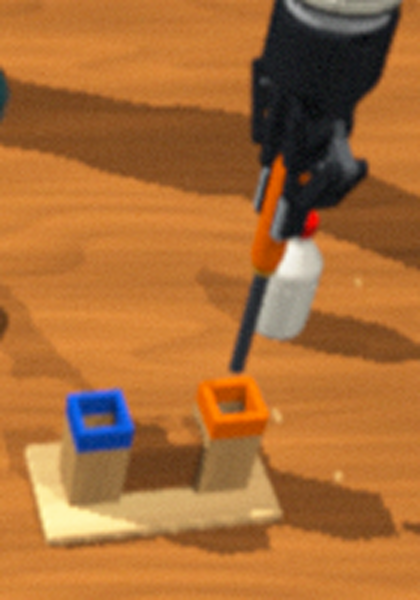

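View pics/t7.png

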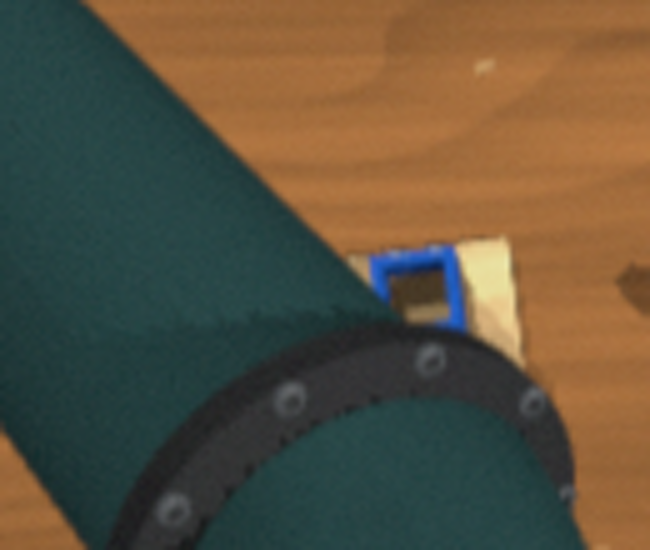

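Call:
arm_command --pt "0 0 0 0.0025 0 0.01 1" --pt "0 0 0 0.0025 0 0.025 1" --pt "0 0 0 0.0025 0 0.04 1" --pt "0 0 0 0.0025 0 0.05 1" --pt "0 0 0 0.0025 0 0.05 1"

```text
clock: 7.9
tool_pos: [576.3, 248.9, 235.5]
tool_rot: [-0.001, 0.634, 0.773, -0.002]
wrist_force: [-0.8, -0.4, 0.3]
gripper_width: 22.3
```

```bash
python3 - <<'E'
from g import *
snap("scene","s8.png",(340,120,440,270),4)
to(WELL["orange"]+[0,0,153],yaw(0.2))
E
```

```text
rotvec [-0.004, 0.0, -0.002] deg 0.2 shift [0.0002, 0.0013, 0.0732] mm 73.2
t 7.95 pos [577.  249.5 236.7] z [-0.003 -0.001 -1.   ] y [ 0.98   0.197 -0.004] w 22.8 F [ 0.4 -0.6 -0.2] q [-0.13  0.5  -0.49  1.81  0.29  0.9  -0.56]
```

View pics/s8.png

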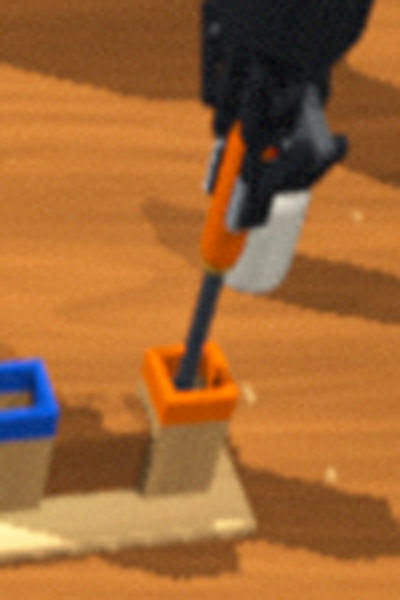

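```bash
python3 - <<'E'
from g import *
o=get_obs();Rt=rot(o["tool_rot"])
for s in(153,43,0): print((proj("scene",o["tool_pos"]+Rt.apply([0,0,s]))-[340,120])*4)
E
```

```text
[[179.61677804 389.54390316]]
[[215.43350962 261.94336836]]
[[231.08455738 206.18501253]]
```

Call:
arm_command --pt "-0.004 0 0 0 0.001 0.012 1" --pt "-0.004 0 0 0 0.001 0.028 1" --pt "-0.004 0 0 0 0.001 0.044 1" --pt "-0.004 0 0 0 0.001 0.056 1" --pt "-0.004 0 0 0 0.001 0.062 1"

```text
clock: 8.45
tool_pos: [576.8, 249.0, 172.5]
tool_rot: [-0.0, 0.634, 0.774, -0.001]
wrist_force: [-0.9, 0.5, -1.2]
gripper_width: 22.3
```

Call:
arm_command --pt "0 0 0 0 0 0.003 1" --pt "0 0 0 0 0 0.005 1" --pt "0 0 0 0 0 0.007 1"

```text
clock: 8.75
tool_pos: [577.1, 249.2, 165.7]
tool_rot: [-0.0, 0.634, 0.774, -0.001]
wrist_force: [-0.1, -0.2, -0.3]
gripper_width: 22.5
```

Call:
arm_command --pt "0 0 0 0 0 0.001 1" --pt "0 0 0 0 0 0.002 1" --pt "0 0 0 0 0 0.003 1" --pt "0 0 0 0 0 0.003 1"

```text
clock: 9.15
tool_pos: [577.1, 249.2, 162.8]
tool_rot: [-0.0, 0.634, 0.773, -0.001]
wrist_force: [-1.1, -0.6, -1.4]
gripper_width: 22.6
```

Call:
arm_command --pt "0 0 0 0 0 0.001 1" --pt "0 0 0 0 0 0.002 1" --pt "0 0 0 0 0 0.002 1"

```text
clock: 9.45
tool_pos: [577.4, 249.5, 161.8]
tool_rot: [0.0, 0.634, 0.774, -0.001]
wrist_force: [0.1, -0.7, 3.8]
gripper_width: 22.6
```

Call:
arm_command --pt "0 0 0 0 0 0 0.3" --pt "0 0 0 0 0 0 -0.2" --pt "0 0 0 0 0 0 -0.6" --pt "0 0 0 0 0 0 -1" --pt "0 0 0 0 0 0 -1"

```text
clock: 9.95
tool_pos: [577.4, 249.5, 161.6]
tool_rot: [-0.0, 0.634, 0.774, -0.001]
wrist_force: [0.0, 0.2, 0.4]
gripper_width: 84.8
```

Call:
arm_command --pt "0 0 0 0 0 0 -1" --pt "0 0 0 0 0 0 -1" --pt "0 0 0 0 0 0 -1"

```text
clock: 10.25
tool_pos: [577.4, 249.5, 161.6]
tool_rot: [-0.0, 0.634, 0.774, -0.001]
wrist_force: [0.1, 0.1, 0.6]
gripper_width: 85.7
```

```bash
python3 - <<'E'
from g import *
snap("scene","s9.png",(320,100,440,270),3.5)
to(WELL["orange"]+[0,0,153+120],yaw(0.2))
E
```

```text
rotvec [-0.001, 0.001, -0.002] deg 0.1 shift [0.0002, 0.0006, -0.1219] mm 121.9
t 10.3 pos [577.4 249.5 161.6] z [-0.001 -0.001 -1.   ] y [ 0.98   0.197 -0.001] w 85.8 F [-0.4  0.9  0.4] q [-0.17  0.59 -0.45  1.87  0.36  0.76 -0.62]
```

View pics/s9.png

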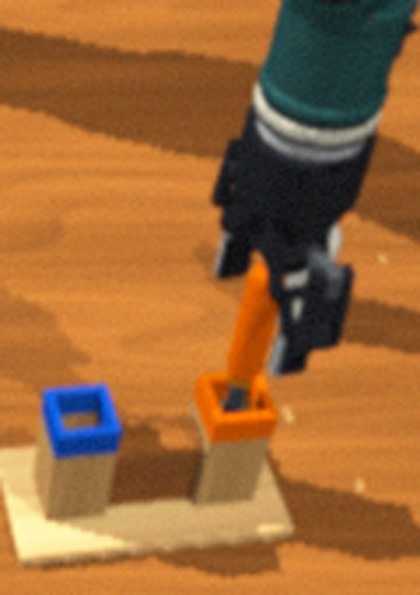

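Orange file stands in its well. Retreat up, then go to the blue file.

Call:
arm_command --pt "0 0 0 0 0 -0.02 -1" --pt "0 0 0 0 0 -0.05 -1" --pt "0 0 0 0 0 -0.09 -1" --pt "0 0 0 0 0 -0.13 -1" --pt "0 0 0 0 0 -0.16 -1"

```text
clock: 10.8
tool_pos: [577.9, 250.2, 324.4]
tool_rot: [0.001, 0.634, 0.774, 0.001]
wrist_force: [1.1, 0.4, 0.1]
gripper_width: 85.5
```

```bash
python3 - <<'E'
from g import *
snap("scene","s10.png",(320,100,440,270),3.5)
to([560,-200,330],yaw(0.2))
to(TIP["blue"]+285*d,RREST)
E
```

```text
rotvec [0.01, -0.002, -0.002] deg 0.6 shift [-0.439, -0.1087, -0.0025] mm 452.3
t 10.85 pos [580.2 251.8 329.5] z [ 0.009  0.004 -1.   ] y [0.98  0.197 0.01 ] w 85.1 F [-0.2  1.2  2.3] q [-0.11  0.42 -0.52  1.71  0.24  1.06 -0.51]
rotvec [0.01, 0.522, 0.001] deg 29.9 shift [-0.4949, -0.1367, 0.0502] mm 515.9
t 10.85 pos [580.2 251.8 329.5] z [ 0.009  0.004 -1.   ] y [0.98  0.197 0.01 ] w 85.1 F [-0.2  1.2  2.3] q [-0.11  0.42 -0.52  1.71  0.24  1.06 -0.51]
```

View pics/s10.png

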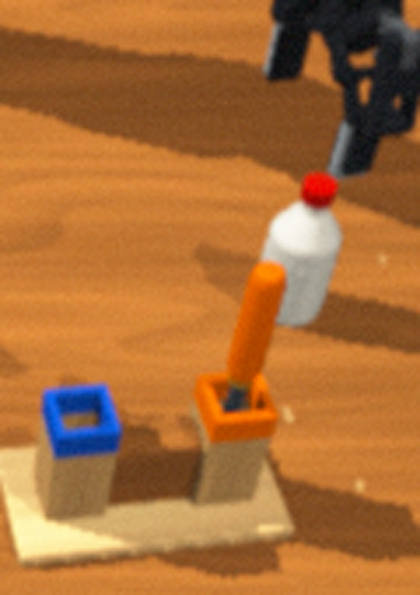

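Call:
arm_command --pt "0.01 0 0 -0.045 -0.01 -0.003 -1" --pt "0.01 0 0 -0.09 -0.022 -0.003 -1" --pt "0.01 0 0 -0.135 -0.033 -0.003 -1" --pt "0.01 0 0 -0.18 -0.044 -0.003 -1" --pt "0.01 0 0 -0.225 -0.055 -0.003 -1"

```text
clock: 11.35
tool_pos: [570.0, 18.6, 331.5]
tool_rot: [-0.001, 0.634, 0.774, 0.001]
wrist_force: [1.0, -0.0, -0.2]
gripper_width: 85.3
```

Call:
arm_command --pt "0 0 0 -0.045 -0.012 0 -1" --pt "0 0 0 -0.09 -0.024 0 -1" --pt "0 0 0 -0.135 -0.036 0 -1" --pt "0 0.05 0 -0.18 -0.05 0 -1" --pt "0 0.12 0 -0.225 -0.06 0 -1"

```text
clock: 11.85
tool_pos: [554.9, -213.9, 331.6]
tool_rot: [-0.048, 0.631, 0.773, 0.04]
wrist_force: [1.9, 0.6, 0.0]
gripper_width: 85.2
```

```bash
python3 - <<'E'
from g import *
to(TIP["blue"]+285*d,RREST)
E
```

```text
rotvec [0.001, 0.4, 0.002] deg 22.9 shift [-0.0494, -0.02, 0.0489] mm 72.4
t 11.85 pos [ 554.9 -213.9  331.6] z [-0.023  0.121 -0.992] y [0.98  0.2   0.001] w 85.2 F [1.9 0.6 0. ] q [ 0.66  0.38 -0.43  1.75  0.05  1.1   0.43]
```

Call:
arm_command --pt "0 0.1 0 -0.02 -0.006 0.005 -1" --pt "0 0.22 0 -0.035 -0.012 0.015 -1" --pt "0 0.34 0 -0.045 -0.018 0.03 -1" --pt "0 0.4 0 -0.049 -0.02 0.045 -1" --pt "0 0.4 0 -0.049 -0.02 0.049 -1"

```text
clock: 12.35
tool_pos: [541.6, -263.4, 272.6]
tool_rot: [-0.202, 0.614, 0.746, 0.164]
wrist_force: [-0.4, 0.2, -0.4]
gripper_width: 85.1
```

Call:
arm_command --pt "0 0 0 0 0 0 -1"

```text
clock: 12.45
tool_pos: [541.9, -261.9, 272.5]
tool_rot: [-0.203, 0.613, 0.746, 0.164]
wrist_force: [-0.4, 0.5, -0.2]
gripper_width: 85.2
```

```bash
python3 - <<'E'
from g import *
to(TIP["blue"]+200*d,RREST)
snap("top","t11.png",(250,80,420,240),3.4)
E
```

```text
rotvec [-0.002, -0.004, -0.005] deg 0.4 shift [0.0031, 0.0026, 0.0818] mm 81.9
t 12.45 pos [ 541.9 -261.9  272.5] z [-0.102  0.493 -0.864] y [ 0.981  0.195 -0.004] w 85.2 F [-0.4  0.5 -0.2] q [ 0.87  0.61 -0.47  1.64 -0.16  1.28  0.69]
```

View pics/t11.png

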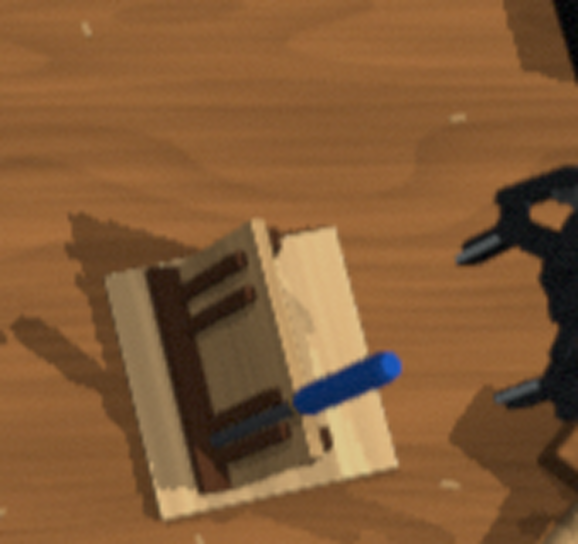

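Call:
arm_command --pt "-0.002 -0.004 -0.005 0.003 0.0025 0.01 -1" --pt "-0.002 -0.004 -0.005 0.003 0.0025 0.035 -1" --pt "-0.002 -0.004 -0.005 0.003 0.0025 0.06 -1" --pt "-0.002 -0.004 -0.005 0.003 0.0025 0.08 -1" --pt "-0.002 -0.004 -0.005 0.003 0.0025 0.082 -1"

```text
clock: 13.0
tool_pos: [533.9, -214.8, 202.7]
tool_rot: [-0.202, 0.61, 0.749, 0.163]
wrist_force: [-0.2, -0.1, 0.4]
gripper_width: 85.5
```

Call:
arm_command --pt "0 0 0 0 0 0 -1"

```text
clock: 13.1
tool_pos: [534.4, -213.9, 203.6]
tool_rot: [-0.201, 0.609, 0.75, 0.163]
wrist_force: [0.4, 0.1, 1.0]
gripper_width: 85.6
```

```bash
python3 - <<'E'
from g import *
snap("top","t12.png",(250,80,420,240),3.4)
to(TIP["blue"]+153*d,RREST)
E
```

```text
rotvec [-0.004, -0.0, 0.006] deg 0.4 shift [-0.0048, 0.0, 0.0451] mm 45.3
t 13.15 pos [ 534.7 -213.4  204. ] z [-0.104  0.49  -0.866] y [ 0.979  0.206 -0.001] w 85.3 F [-0.8  0.3 -0.3] q [ 0.82  0.64 -0.48  1.77 -0.16  1.1   0.69]
```

View pics/t12.png

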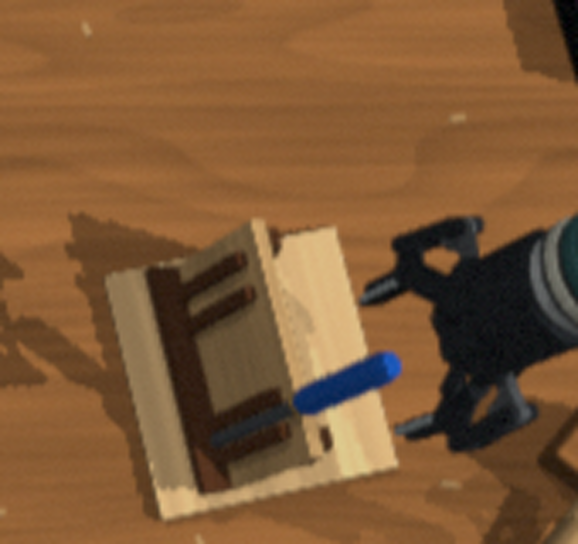

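Call:
arm_command --pt "-0.004 0 0.006 -0.005 0 0.012 -1" --pt "-0.004 0 0.006 -0.005 0 0.028 -1" --pt "-0.004 0 0.006 -0.005 0 0.04 -1" --pt "-0.004 0 0.006 -0.005 0 0.045 -1" --pt "-0.004 0 0.006 -0.005 0 0.045 -1"

```text
clock: 13.65
tool_pos: [530.5, -195.1, 162.0]
tool_rot: [-0.201, 0.611, 0.748, 0.164]
wrist_force: [0.3, 0.6, 0.2]
gripper_width: 85.3
```

```bash
python3 - <<'E'
from g import *
snap("top","t13.png",(250,80,420,240),3.4)
to(TIP["blue"]+153*d,RREST)
E
```

```text
rotvec [-0.0, -0.001, 0.0] deg 0.0 shift [0.0003, -0.0001, 0.0] mm 0.3
t 13.7 pos [ 531.  -195.6  162.5] z [-0.1    0.491 -0.866] y [ 0.98   0.199 -0.   ] w 85.6 F [-0.4  0.3  0.2] q [ 0.81  0.68 -0.48  1.82 -0.16  1.    0.69]
```

View pics/t13.png

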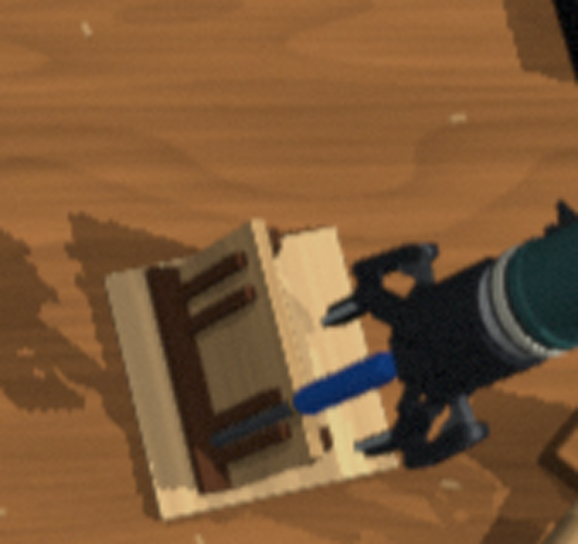

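Call:
arm_command --pt "0 0 0 0 0 0 1" --pt "0 0 0 0 0 0 1" --pt "0 0 0 0 0 0 1" --pt "0 0 0 0 0 0 1" --pt "0 0 0 0 0 0 1" --squeeze 60

```text
clock: 14.2
tool_pos: [531.3, -195.8, 162.8]
tool_rot: [-0.2, 0.611, 0.748, 0.164]
wrist_force: [-0.2, -1.0, 2.1]
gripper_width: 22.6
```

Call:
arm_command --pt "0 0 0 0 0 0 1" --pt "0 0 0 0 0 0 1" --pt "0 0 0 0 0 0 1"

```text
clock: 14.5
tool_pos: [531.3, -195.9, 162.8]
tool_rot: [-0.2, 0.611, 0.748, 0.164]
wrist_force: [0.1, 0.5, 0.6]
gripper_width: 22.5
```

Call:
arm_command --pt "0 0 0 0 0 -0.01 1" --pt "0 0 0 0 0 -0.025 1" --pt "0 0 0 0 0 -0.045 1" --pt "0 0 0 0 0 -0.065 1" --pt "0 0 0 0 0 -0.085 1"

```text
clock: 15.0
tool_pos: [539.5, -238.1, 237.3]
tool_rot: [-0.2, 0.611, 0.748, 0.164]
wrist_force: [0.3, -0.9, -2.3]
gripper_width: 22.8
```

Call:
arm_command --pt "0 0 0 0 0 -0.02 1" --pt "0 0 0 0 0 -0.035 1" --pt "0 0 0 0 0 -0.045 1" --pt "0 0 0 0 0 -0.05 1" --pt "0 0 0 0 0 -0.05 1"

```text
clock: 15.5
tool_pos: [544.6, -263.0, 280.8]
tool_rot: [-0.2, 0.612, 0.748, 0.164]
wrist_force: [-0.6, 0.1, -1.7]
gripper_width: 22.8
```

```bash
python3 - <<'E'
from g import *
snap("scene","s14.png",(120,60,280,260),3)
to([525,-240,330],yaw(0.2))
E
```

```text
rotvec [-0.0, -0.524, 0.0] deg 30.0 shift [0.0472, -0.0144, -0.0301] mm 57.8
t 15.55 pos [ 544.2 -262.5  280.3] z [-0.1    0.49  -0.866] y [ 0.98   0.199 -0.   ] w 22.6 F [-0.3 -0.6 -1.8] q [ 0.86  0.6  -0.47  1.63 -0.16  1.29  0.69]
```

View pics/s14.png

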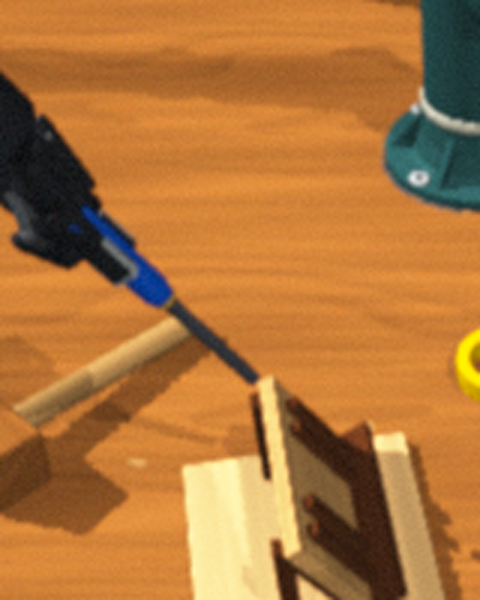

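Call:
arm_command --pt "0 -0.1 0 0.005 0 -0.015 1" --pt "0 -0.22 0 0.012 -0.005 -0.03 1" --pt "0 -0.35 0 0.03 -0.01 -0.03 1" --pt "0 -0.46 0 0.042 -0.014 -0.03 1" --pt "0 -0.523 0 0.047 -0.014 -0.03 1"

```text
clock: 16.05
tool_pos: [524.5, -235.8, 330.5]
tool_rot: [-0.0, 0.631, 0.776, -0.0]
wrist_force: [0.4, -0.2, -2.1]
gripper_width: 22.2
```

```bash
python3 - <<'E'
from g import *
to(WELL["blue"]+[0,0,320],yaw(0.2))
E
```

```text
rotvec [-0.001, 0.0, 0.005] deg 0.3 shift [0.3551, 0.1409, -0.0002] mm 382.0
t 16.05 pos [ 524.5 -235.8  330.5] z [-0.    -0.001 -1.   ] y [ 0.979  0.204 -0.001] w 22.2 F [ 0.4 -0.2 -2.1] q [ 0.65  0.32 -0.39  1.83  0.14  1.02  0.4 ]
```

Call:
arm_command --pt "0 0 0.005 0.03 0.012 0 1" --pt "0 0 0.005 0.07 0.028 0 1" --pt "0 0 0.005 0.11 0.044 0 1" --pt "0 0 0.005 0.15 0.06 0 1" --pt "0 0 0.005 0.19 0.075 0 1"

```text
clock: 16.55
tool_pos: [558.0, -32.1, 329.5]
tool_rot: [-0.001, 0.633, 0.774, -0.001]
wrist_force: [0.9, 0.5, -0.9]
gripper_width: 22.6
```

Call:
arm_command --pt "0 0 0 0.04 0.015 0 1" --pt "0 0 0 0.08 0.032 0 1" --pt "0 0 0 0.12 0.048 0 1" --pt "0 0 0 0.14 0.057 0 1" --pt "0 0 0 0.14 0.057 0 1"

```text
clock: 17.05
tool_pos: [584.5, 122.7, 328.7]
tool_rot: [-0.003, 0.629, 0.777, -0.0]
wrist_force: [0.9, -0.1, -0.9]
gripper_width: 23.0
```

```bash
python3 - <<'E'
from g import *
to(WELL["blue"]+[0,0,153+115],yaw(0.2))
E
```

```text
rotvec [-0.004, -0.005, 0.009] deg 0.7 shift [0.016, 0.0094, 0.0502] mm 53.6
t 17.05 pos [584.5 122.7 328.7] z [-0.005  0.004 -1.   ] y [ 0.978  0.208 -0.004] w 23.0 F [ 0.9 -0.1 -0.9] q [ 0.1   0.37 -0.51  1.78  0.2   1.05 -0.27]
```

Call:
arm_command --pt "-0.004 -0.005 0.009 0.01 0.007 0.01 1" --pt "-0.004 -0.005 0.009 0.014 0.008 0.02 1" --pt "-0.004 -0.005 0.009 0.014 0.008 0.035 1" --pt "-0.004 -0.005 0.009 0.014 0.008 0.042 1" --pt "-0.004 -0.005 0.009 0.014 0.008 0.042 1"

```text
clock: 17.55
tool_pos: [587.9, 136.2, 284.6]
tool_rot: [-0.001, 0.633, 0.774, -0.002]
wrist_force: [0.8, 0.5, -1.8]
gripper_width: 22.3
```

Call:
arm_command --pt "0 0 0 0 0 0 1"

```text
clock: 17.65
tool_pos: [588.1, 135.5, 284.7]
tool_rot: [-0.001, 0.634, 0.774, -0.002]
wrist_force: [-0.0, 0.7, -0.6]
gripper_width: 22.6
```

```bash
python3 - <<'E'
from g import *
snap("scene","s15.png",(310,80,450,280),3)
to(WELL["blue"]+[0,0,153],yaw(0.2))
o=get_obs()
for s in(153,43): print((proj("scene",o["tool_pos"]+rot(o["tool_rot"]).apply([0,0,s]))-[310,80])*3)
E
```

```text
rotvec [-0.006, 0.002, -0.002] deg 0.4 shift [0.0052, 0.0039, 0.121] mm 121.1
t 17.7 pos [587.9 135.1 284.5] z [-0.005 -0.003 -1.   ] y [ 0.981  0.196 -0.006] w 22.6 F [ 0.   0.9 -1.9] q [ 0.06  0.42 -0.5   1.82  0.24  0.97 -0.34]
[[ 93.37097318 383.42890355]]
[[110.59830503 280.79883688]]
```

View pics/s15.png

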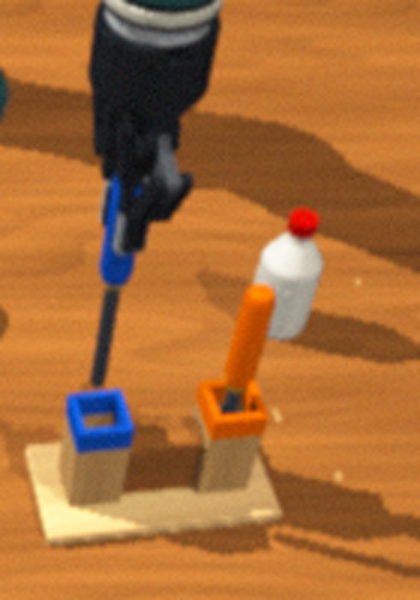

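Call:
arm_command --pt "-0.005 0 0 0.004 0.003 0.005 1" --pt "-0.005 0 0 0.004 0.003 0.015 1" --pt "-0.005 0 0 0.004 0.003 0.03 1" --pt "-0.005 0 0 0.004 0.003 0.045 1" --pt "-0.005 0 0 0.004 0.003 0.045 1"

```text
clock: 18.2
tool_pos: [587.7, 138.3, 236.1]
tool_rot: [-0.001, 0.634, 0.773, -0.004]
wrist_force: [-1.1, -0.4, -2.1]
gripper_width: 22.7
```

```bash
python3 - <<'E'
from g import *
snap("scene","s16.png",(310,120,410,270),4)
to(WELL["blue"]+[0,0,153],yaw(0.2))
E
```

```text
rotvec [-0.005, 0.002, -0.002] deg 0.3 shift [0.0016, 0.0022, 0.0739] mm 73.9
t 18.25 pos [588.6 138.8 237.4] z [-0.004 -0.003 -1.   ] y [ 0.981  0.196 -0.005] w 22.4 F [ 0.6 -0.4 -0.8] q [ 0.04  0.47 -0.48  1.86  0.28  0.88 -0.38]
```

View pics/s16.png

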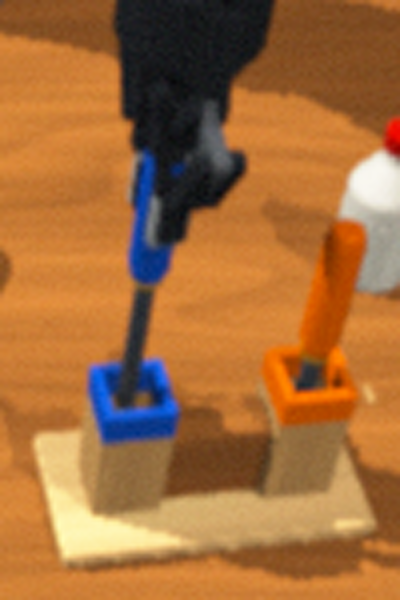

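Tip is inside the blue well; continue down to contact.

Call:
arm_command --pt "-0.004 0 0 0 0.001 0.012 1" --pt "-0.004 0 0 0 0.001 0.028 1" --pt "-0.004 0 0 0 0.001 0.044 1" --pt "-0.004 0 0 0 0.001 0.056 1" --pt "-0.004 0 0 0 0.001 0.062 1"

```text
clock: 18.75
tool_pos: [588.7, 138.5, 174.0]
tool_rot: [0.0, 0.634, 0.773, -0.002]
wrist_force: [-0.3, -0.2, -1.2]
gripper_width: 23.0
```

Call:
arm_command --pt "0 0 0 0 0 0.003 1" --pt "0 0 0 0 0 0.005 1" --pt "0 0 0 0 0 0.007 1"

```text
clock: 19.05
tool_pos: [589.2, 138.8, 167.3]
tool_rot: [0.0, 0.634, 0.773, -0.001]
wrist_force: [0.7, -0.1, -1.4]
gripper_width: 22.7
```

Call:
arm_command --pt "0 0 0 0 0 0.001 1" --pt "0 0 0 0 0 0.002 1" --pt "0 0 0 0 0 0.003 1" --pt "0 0 0 0 0 0.003 1"

```text
clock: 19.45
tool_pos: [589.2, 138.7, 164.4]
tool_rot: [0.001, 0.634, 0.773, -0.001]
wrist_force: [0.6, -0.5, -1.8]
gripper_width: 22.8
```

Call:
arm_command --pt "0 0 0 0 0 0.001 1" --pt "0 0 0 0 0 0.002 1" --pt "0 0 0 0 0 0.002 1"

```text
clock: 19.75
tool_pos: [589.1, 138.6, 162.2]
tool_rot: [0.0, 0.634, 0.773, -0.001]
wrist_force: [-0.2, 0.0, -1.2]
gripper_width: 23.0
```

Call:
arm_command --pt "0 0 0 0 0 0.001 1" --pt "0 0 0 0 0 0.002 1" --pt "0 0 0 0 0 0.002 1"

```text
clock: 20.05
tool_pos: [589.6, 139.0, 161.8]
tool_rot: [0.001, 0.634, 0.773, -0.001]
wrist_force: [-1.3, -1.3, 7.9]
gripper_width: 22.6
```

Floor contact (7.9 N). Release and retreat.

Call:
arm_command --pt "0 0 0 0 0 0 0.3" --pt "0 0 0 0 0 0 -0.2" --pt "0 0 0 0 0 0 -0.6" --pt "0 0 0 0 0 0 -1" --pt "0 0 0 0 0 0 -1"

```text
clock: 20.55
tool_pos: [589.5, 139.0, 161.6]
tool_rot: [0.001, 0.634, 0.773, -0.001]
wrist_force: [0.3, 0.4, 0.7]
gripper_width: 84.9
```

Call:
arm_command --pt "0 0 0 0 0 0 -1" --pt "0 0 0 0 0 0 -1" --pt "0 0 0 0 0 0 -1"

```text
clock: 20.85
tool_pos: [589.5, 138.9, 161.6]
tool_rot: [0.001, 0.634, 0.773, -0.001]
wrist_force: [0.3, 0.0, 0.3]
gripper_width: 85.5
```

Call:
arm_command --pt "0 0 0 0 0 -0.02 -1" --pt "0 0 0 0 0 -0.05 -1" --pt "0 0 0 0 0 -0.09 -1" --pt "0 0 0 0 0 -0.13 -1" --pt "0 0 0 0 0 -0.16 -1"

```text
clock: 21.35
tool_pos: [590.0, 139.9, 324.3]
tool_rot: [0.002, 0.634, 0.773, -0.0]
wrist_force: [1.2, 0.3, 0.2]
gripper_width: 85.5
```

Call:
arm_command --pt "0 0 0 -0.04 0 0 -1" --pt "0 0 0 -0.08 0 0 -1" --pt "0 0 0 -0.12 0 0 -1" --pt "0 0 0 -0.16 0 0 -1" --pt "0 0 0 -0.2 0 0 -1"

```text
clock: 21.85
tool_pos: [629.3, -57.8, 324.9]
tool_rot: [0.002, 0.634, 0.774, -0.0]
wrist_force: [-0.5, -0.3, 0.5]
gripper_width: 85.3
```

Call:
arm_command --pt "0 0 0 -0.04 0 0 -1" --pt "0 0 0 -0.06 0 0 -1" --pt "0 0 0 -0.06 0 0 -1"

```text
clock: 22.15
tool_pos: [641.1, -122.3, 324.4]
tool_rot: [0.002, 0.637, 0.771, -0.001]
wrist_force: [-0.5, -0.2, 0.6]
gripper_width: 85.5
```

```bash
python3 - <<'E'
from g import *
snap("scene","s17.png");snap("scene","s17c.png",(310,120,430,270),4);snap("top","t17.png")
print(get_obs()["clock"])
E
```

```text
22.3
```

View pics/s17c.png

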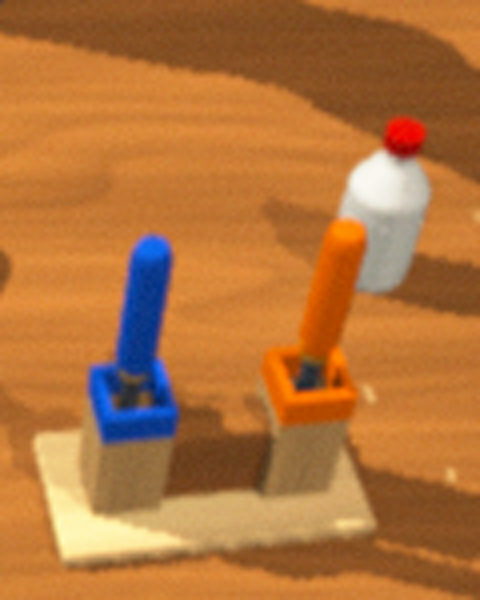

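View pics/t17.png

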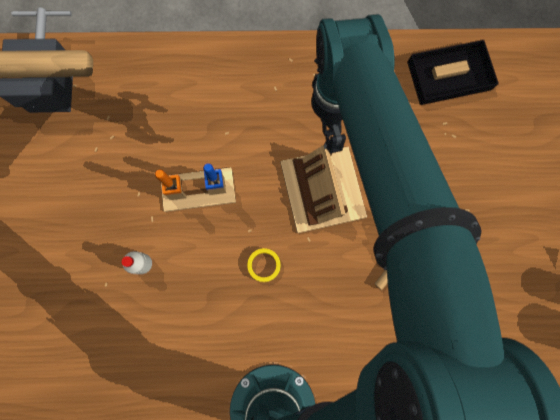

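View pics/s17.png

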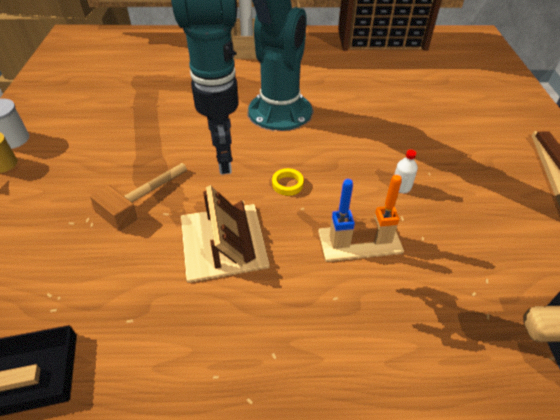

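```bash
python3 - <<'E'
from g import *
for n,p in(("blue",(152,243)),("orange",(346,228))):
    print(n,proj("scene",WELL[n]+[0,0,210]),proj("scene",WELL[n]+[0,0,225]),crop([p],310,120,4))
o=get_obs();print(o["clock"],abs(o["qd"]).max(),o["wrist_force"].round(1))
job_done()
E
```

```text
blue [[348.37994508 181.33914747]] [[349.22037669 176.35496081]] [[347.625 180.375]]
orange [[396.56400453 177.22668108]] [[397.94940999 172.25352688]] [[396.125 176.625]]
22.3 0.01688835561172202 [-0.   0.5 -0.3]
the job is handed in; nothing more can be done
```

Both round files are standing blade down in the bench holder, orange in the orange-banded compartment and blue in the blue-banded one. I gripped each by the handle, slid it out of the rest along its length, turned it upright and lowered it until the floor was felt (about 4 N for orange, 8 N for blue). Then I let go and moved the arm clear, and handed in at 22.3 s.

In the last pictures, both handle tops sit within about 1 px (about 3 mm in height) of where they should be with the tip on the floor. The tape, glue bottle and mallet look unmoved in the last scene picture; in the top view the arm hid most of the mallet. No check failed or disagreed.

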